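# Set the roller pump's occlusion gap with a feeler blade

## Task

Set the roller gap of the small pump with the blue-handled feeler blade: stand the blade upright in the gap between the roller and the green shoe and let go, then ease the shoe up by its black lug until it nips the blade lightly. Let go of the lug and draw the blade up by its handle: it must come out with a light, steady drag of about 6 N, neither slack nor tight. Leave the shoe at that setting, put the blade back upright, fully home in its own slot of the grey stand, and knock nothing else about; never squeeze the blade hard.

Things in the scene. Friction and masses are not known exactly. Their poses are not given: they have to be found in the camera images.
- pump: Light-grey roller pump, fixed, 170 (x) x 270 (y) x 70 mm. Origin on the table below the gap; deck 70 mm up. y points from roller to shoe. The gap lies at x = 0, from the white roller's face (y = -4 to +4 mm: rollers are set in or out, and wear) to the shoe's face; its floor is the deck, its walls 30 mm high. Rotor parts (y < 0) rise 38 mm above the deck at most; slideways by the shoe's tail 11 mm high.
- shoe: Green shoe, slides along the pump's y only, closing along -y; axes as the pump's. Origin: middle of its working face (40 mm wide, top edge rounded 5 mm) at deck level. Starts at pump y = 10.5 to 13 mm. 10 to 11 N moves it in its stiff ways; no spring; it stays where it is left. What the lug needs beyond that is the nip on the blade. Stops: pump y = 13.5 and -3 mm.
- shoe_lug (a point): Grip point of the shoe's black lug, 40 mm above the deck, 85 mm behind the working face (+y). The lug is 20 mm (pump x) by 16 mm (pump y), from 11 to 55 mm above the deck; pinch it from above across pump x, or push it. The roller (28 mm diameter, upright axis) is sprung and yields along the pump's -y, so the nip on the blade rises by about 10 N for each mm that the shoe closes.
- blade: Loose feeler blade, blue handle, 90 g. Origin: middle of its lower end, z up. Steel tongue 25 (x) x 4 (y) x 45 mm, above it the handle 30 (x) x 14 (y) x 40 mm. Starts in slot 0 of the stand. In the gap its x lies along the pump's x, either way round; let go there it may lean up to 25 degrees; the closing shoe rights it. Friction on shoe and roller 0.5 to 0.7 each.
- blade_handle (a point): Middle of the blue handle, 65 mm above the blade's lower end. Drag on drawing it up is about 1.2 times the nip: a nip of 5 N is ideal, 3 to 7 N is good, over 8 N too tight; over 16 N at any moment damages the blade.
- stand: Grey stand, fixed, 64 (x) x 95 (y) x 36 mm, origin under its centre. Two slots along x: slot 0 at y = -22 mm (blue-handled blade), slot 1 at y = +22 mm (red-handled blade).
- stand_hole0 (a point): Middle of the mouth of slot 0, on the stand's top. Slot 28 mm (x) x 7 mm (y), 24 mm deep, 3 mm chamfer; its floor is 12 mm above the table.
- thick_blade: Red-handled 6 mm feeler blade, else the same as the blue one, standing in slot 1; leave it there.
- timer: White bench timer, 70 x 75 x 30 mm, loose; origin under its centre.
- beaker: Clear beaker, 68 mm wide, 85 mm high, loose.
- connector: Yellow hose connector, flange 48 mm, 36 mm high, loose.
- spare_roller: White spare roller, 28 mm diameter, 27 mm high, standing loose.
- reagent: Amber bottle, 56 mm diameter, 130 mm high, loose.
- screwdriver: Screwdriver with green handle, lying loose.
Things that resemble listed ones, but are neither listed nor needed, are in the scene too. Leave any purple look-alike of the stand alone. What is shaped like the blade but white is not meant.

How it is judged:
On the way, in this order (a step that is already met when the one before it is completed fails the run):
1. the blade stands in the open gap, let go (z of blade in the frame of pump below 0.076 m and x of blade in the frame of pump between -0.012 and 0.012 m and y of blade in the frame of pump above -0.005 m and y of blade in the frame of shoe below 0 m and angle between blade's own z axis and vertical below 0.5 rad and contact force between the fingers and blade below 0.1 N), for 0.2 s.
2. the shoe nips the blade with 2.2 to 8 N, the robot touching neither (contact force between shoe and blade between 2.2 and 8 N and contact force between the fingers and blade below 0.1 N and contact force between the fingers and shoe below 0.1 N and z of blade in the frame of pump below 0.076 m), for 0.2 s.
3. the blade is being drawn up by the fingers through the closed gap, rubbing on the shoe with 0.5 to 12 N, the lug not touched (z of blade in the frame of pump between 0.077 and 0.098 m and contact force between shoe and blade between 0.5 and 12 N and contact force between the fingers and blade above 1 N and contact force between the fingers and shoe below 0.1 N), for 0.1 s.
At the end, for the whole second after the job is handed in: Shoe left closed at its setting (face at pump y = -2.5 to 8.5 mm, wherever the drag was right); blue-handled blade released, at rest, upright within 0.2 rad in slot 0, its lower end at least 19 mm below the mouth and within 6 mm of the slot's middle (y of shoe_lug in the frame of pump between 0.0825 and 0.0935 m and z of blade in the frame of stand_hole0 below -0.019 m and horizontal distance between blade and stand_hole0 below 0.006 m and angle between blade's own z axis and vertical below 0.2 rad and linear speed of blade below 0.01 m/s and contact force between the fingers and blade below 0.1 N); the robot touches nothing.
It fails at once if the blade is squeezed by the shoe with more than 16 N (contact force between shoe and blade above 16 N).
It fails at once if another loose thing is moved more than 25 mm, or the red-handled blade more than 10 mm (distance of any of timer, beaker, connector, spare_roller, reagent, screwdriver from where it was at the start of the episode above 0.025 m or distance of thick_blade from where it was at the start of the episode above 0.01 m).
It also fails if it takes over 72 s, if anything falls off the work surface, if the arm or the gripper's body presses on something with over 40 N, if the wrist force passes 120 N, or if a joint passes its speed limit or range.

## Robot

A 6-joint arm with a two-finger parallel gripper is mounted at the origin on the work surface. World frame = base frame: x ahead of the robot, y to its left, z up, the work surface at z = 0. Lengths are in m, angles in rad, forces in N, time in s.
With the tool pointing down it reaches from about 0.225 to 0.875 m from the base axis. Payload 3.4 kg.
Tool frame: the origin (TCP) lies at the very end of the fingers, on their centre line; the grasp point (between the pads) lies robot.pinch_z behind it (robot.pinch_z is the distance from the TCP to the grasp point, in m); x points along the fingers, y is the direction in which the jaws open and shut, and the axes are right-handed (so a half turn about x gives the same grasp; the last joint's range is limited). The gripper opens to 85 mm and grips with 20 to 120 N. Pads are 22 mm wide; open, the fingers measure 114 mm over their backs; the gripper's body (76 mm by 85 mm) begins 54 mm behind the grasp point. The pads swing forward as they close: fully open they stand 13 mm farther back than shut.
Start: joints at [-0.121, 0.276, 1.505, -0, 1.361, -0.121], TCP at [0.575, -0, 0.231] pointing down, gripper open.
Joint ranges: [-2.89, 2.89], [-0.75, 2.08], [0.22, 2.7], [-1.18, 4.32], [0.11, 2.71], [-2.7, 2.7]. Speed limits (rad/s): [2.57, 2.57, 3.14, 3.14, 3.14, 3.14].

## Interface

Orientations are given as a unit quaternion [x, y, z, w].
In Python, from rig import robot, eoat, planner, readout, viewer, ticket, spotter gives the robot as it stands. Calls block until the motion is done:
- robot.move_pose(position, orientation): joint-space move of the TCP to a pose.
- robot.movel(position, ori=None, max_speed=0.15, threshold=None): straight line of the TCP; ori=None keeps the orientation; max_speed is the mean speed in m/s. With threshold (N) it stops when the force on the tool has changed by that much, and returns True; else False.
- robot.movej(angles): joint-space move.
- eoat.move_gripper(opening, newtons=None): finger opening in m; newtons is the grip in N (None keeps the last); returns when the fingers have stopped.
- robot.wait(seconds).
- planner.inverse_kinematics(position, orientation): joint angles nearest the present ones, or None.
- readout.get_state(): the state.
- viewer.camera(name): name is "scene" or "side" or "wrist"; returns (picture, depth): 384x512x3 uint8, red, green, blue; 384x512 float32, m along the optical axis (not along the pixel's ray), 0 where there is no reading.
- viewer.get_calibration(name): a dict with "K" (3x3 intrinsics, pixels), "distortion" ([k1, k2, p1, p2, k3] as OpenCV has them; the pictures are not rectified), "position" and "orientation" of the camera in the world. Camera axes: x right, y down, z forward; pixel columns grow to the right and rows downward; lengths in m; the calibration is good to about 2 mm. A picture is of the moment at which its call begins: read the wrist's pose just before it. get_calibration takes no time and is no camera call; for the wrist camera it gives the pose at the moment of the call.
A pose or a line that the arm cannot do raises robot.PlanningError and nothing moves.
- ticket.hand_in(): hands the job in, once; it reports no verdict.
Trained networks look in the newest picture that a camera, given by its name, has taken for a name from the list of things; names that differ only in an ending like _2 or _b are one class to them, and where a whole thing is asked for, a point or a joint stands for the part that bears it (a point fixed in the world has none). Each returns a list of dicts, best first, with "score" (0 to 1); they miss things now and then, are a little off and sometimes report something else, mostly with a low value. They report only what shows in the picture. A call takes as long as a camera call. They do not tell look-alikes from the thing itself.
- spotter.outline_of(camera, thing): "pixels" (384x512 bool, what is visible of it) and "bbox" ([left, top, width, height] in pixels, round what is visible of it).
- spotter.landmark_of(camera, thing): "xy" ([column, row] in pixels: a listed point, or the origin of a listed thing).
The state is a dict: "t": time; "joint_pos": joint angles; "qd": joint speeds; "tau": joint torques, N m; "tool_pos": TCP position; "eef_rot": TCP orientation; "wrist_force": force on the tool from outside, world axes, zero at the start; "moment": the same for the moment, N m; "finger_gap": finger opening in m.
Only numpy, scipy, OpenCV 4.12 (cv2) and the standard library are available. Lean on these libraries where they do the work, as an engineer would, in place of code of your own. Each camera call takes 0.05 s, during which the arm holds its last target.

## Working session

There is one attempt and no reset: what is moved stays moved. The work goes in short steps, each a Python script; the robot and the scene stay as the last script left them, time stands still between calls to the robot, and variables do not carry over. Pictures are saved under pics/ and viewed, and the job is handed in when it is done.

```bash
ls; mkdir -p pics; python3 - <<'E'
from rig import robot,eoat,planner,readout,viewer,ticket,spotter
import cv2,numpy as np
print(readout.get_state(), robot.pinch_z)
for c in ["scene","side","wrist"]:
    p,d=viewer.camera(c); cv2.imwrite(f"pics/a_{c}.png",p[:,:,::-1])
    k=viewer.get_calibration(c); print(c,k)
E
```

```text
pics
{'t': 0.0, 'joint_pos': array([-1.20970471e-01,  2.76574390e-01,  1.50615630e+00,  8.65181954e-06,
        1.36065418e+00, -1.20996935e-01]), 'qd': array([-0.0005599 ,  0.00029456,  0.00046452,  0.00107743, -0.00101958,
       -0.0021789 ]), 'tau': array([ 6.20495921e-04, -4.16768074e+01, -2.45808578e+01, -1.52056768e-04,
        1.11346930e-02,  1.69860516e-05]), 'tool_pos': array([5.74474543e-01, 7.85735537e-05, 2.30442206e-01]), 'eef_rot': array([ 0.49960529,  0.50050666, -0.50038198,  0.49950526]), 'wrist_force': array([0.12357518, 0.31669509, 0.3474075 ]), 'moment': array([ 0.01889384,  0.03247368, -0.03378457]), 'finger_gap': 0.08535456869060096} 0.0187
scene {'K': array([[347.64031968,   0.        , 247.2322898 ],
       [  0.        , 347.64031968, 195.90515646],
       [  0.        ,   0.        ,   1.        ]]), 'distortion': array([-0.05338229,  0.        ,  0.        ,  0.        ,  0.        ]), 'position': array([ 1.27155714, -0.07997037,  1.02103842]), 'orientation': array([ 0.68835731,  0.64598666, -0.22416614, -0.24210533])}
side {'K': array([[463.8868052 ,   0.        , 254.73072552],
       [  0.        , 463.8868052 , 190.42410344],
       [  0.        ,   0.        ,   1.        ]]), 'distortion': array([0.06625563, 0.        , 0.        , 0.        , 0.        ]), 'position': array([ 0.03146642, -0.73331354,  0.99279261]), 'orientation': array([ 0.88458451, -0.27750067,  0.11041256, -0.3582076 ])}
wrist {'K': array([[335.64188115,   0.        , 254.24268036],
       [  0.        , 335.64188115, 189.45287559],
       [  0.        ,   0.        ,   1.        ]]), 'distortion': array([-0.08591467,  0.        ,  0.        ,  0.        ,  0.        ]), 'position': array([0.57511273, 0.06920063, 0.37227998]), 'orientation': array([ 9.90493586e-01, -5.53342651e-05, -1.16776550e-03,  1.37553954e-01])}
```

View pics/a_scene.png

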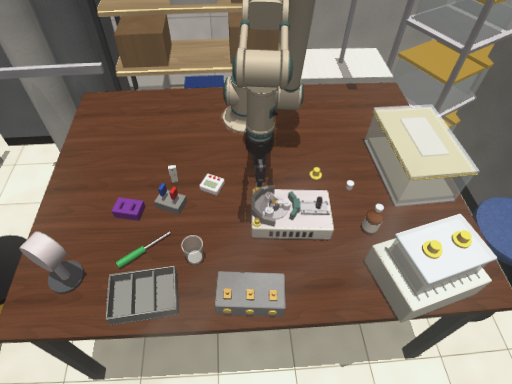

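View pics/a_side.png

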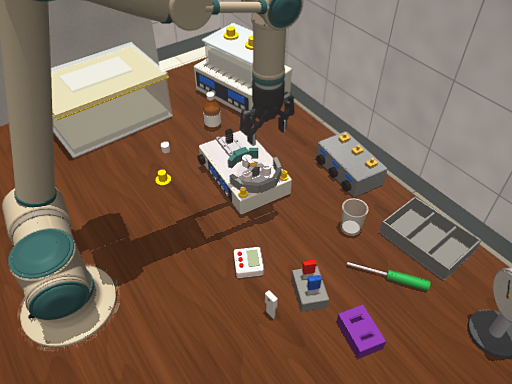

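View pics/a_wrist.png

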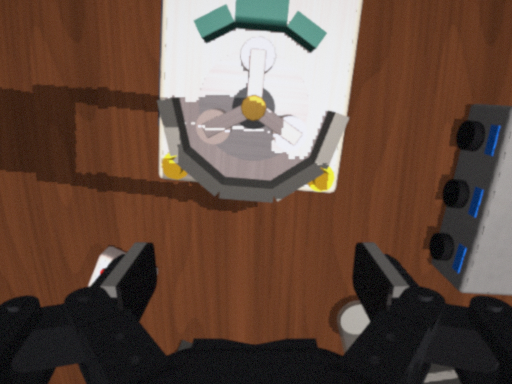

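```bash
cat > h.py <<'E'
from rig import robot,eoat,planner,readout,viewer,ticket,spotter
import cv2,numpy as np
from scipy.spatial.transform import Rotation as R
def ray(k,xy):
    u=cv2.undistortPoints(np.array([[xy]],float),k["K"],k["distortion"])[0,0]
    d=R.from_quat(k["orientation"]).as_matrix()@np.array([u[0],u[1],1.]); return np.array(k["position"]),d  # d scaled: depth along axis=1
def tri(rs):
    A=np.zeros((3,3));b=np.zeros(3)
    for o,d in rs:
        d=d/np.linalg.norm(d);M=np.eye(3)-np.outer(d,d);A+=M;b+=M@o
    p=np.linalg.solve(A,b)
    e=[np.linalg.norm(np.cross(p-o,d/np.linalg.norm(d))) for o,d in rs]
    return p,max(e)
def atz(r,z):
    o,d=r; return o+d*(z-o[2])/d[2]
def shot(c,name=None):
    k=viewer.get_calibration(c); p,d=viewer.camera(c)
    if name: cv2.imwrite(f"pics/{name}.png",p[:,:,::-1])
    return p,d,k
def proj(k,P):
    Rm=R.from_quat(k["orientation"]).as_matrix().T
    P=np.atleast_2d(P); r,_=cv2.Rodrigues(Rm); return cv2.projectPoints(P.astype(float),r,-Rm@k["position"],k["K"],k["distortion"])[0][:,0]
def quat(yaw):
    # tool pointing down, jaw (tool y) along world angle yaw
    x=np.array([0,0,-1.]);y=np.array([np.cos(yaw),np.sin(yaw),0]);z=np.cross(x,y)
    return R.from_matrix(np.array([x,y,z]).T).as_quat()
E
python3 - <<'E'
from h import *
print(R.from_quat(readout.get_state()["eef_rot"]).as_matrix().round(2))
ks={}
for c in ["scene","side"]: ks[c]=shot(c)[2]
for n in ["pump","shoe","shoe_lug","blade","blade_handle","stand","stand_hole0","thick_blade","timer","beaker","spare_roller"]:
    L={c:spotter.landmark_of(c,n)[:3] for c in ks}
    for c in L: print(n,c,[(np.round(l["xy"],1).tolist(),round(l["score"],2)) for l in L[c]])
    if all(L.values()):
        for a in L["scene"][:2]:
            for b in L["side"][:2]:
                p,e=tri([ray(ks["scene"],a["xy"]),ray(ks["side"],b["xy"])]); print("   ",p.round(4),round(e,4))
print(readout.get_state()["t"])
E
```

```text
[[-0.  1. -0.]
 [ 0. -0. -1.]
 [-1. -0. -0.]]
pump scene [([287.8, 219.4], 0.56)]
pump side [([244.1, 181.3], 0.77), ([306.6, 289.5], 0.55)]
    [ 0.5739  0.114  -0.0055] 0.0018
    [ 0.5471 -0.0339 -0.1541] 0.1803
shoe scene [([292.0, 209.1], 0.85)]
shoe side [([242.6, 159.1], 0.88), ([306.2, 291.0], 0.51)]
    [0.5812 0.1236 0.0709] 0.0028
    [ 0.5302 -0.0355 -0.1154] 0.1967
shoe_lug scene [([319.3, 200.2], 0.63)]
shoe_lug side [([230.3, 133.5], 0.72)]
    [0.5872 0.2049 0.1153] 0.0029
blade scene [([173.7, 179.7], 0.69), ([368.3, 229.4], 0.66), ([165.4, 200.8], 0.56)]
blade side [([270.7, 315.1], 0.47)]
    [ 0.3705 -0.3029  0.0089] 0.0007
    [ 0.5276  0.1765 -0.2934] 0.319
blade_handle scene [([172.4, 170.6], 0.59), ([162.7, 191.0], 0.46)]
blade_handle side [([312.0, 279.5], 0.54), ([249.7, 267.6], 0.43), ([243.3, 176.1], 0.39)]
    [ 0.4467 -0.3084  0.1237] 0.0285
    [ 0.3833 -0.2598  0.1058] 0.0382
    [ 0.4798 -0.3191  0.0781] 0.004
    [ 0.4166 -0.2704  0.0672] 0.0746
stand scene [([127.7, 211.9], 0.76), ([172.1, 202.7], 0.61)]
stand side [([362.9, 333.6], 0.75), ([304.8, 
[... 295 characters left out ...]
    [ 0.504  -0.4743  0.034 ] 0.0044
    [ 0.4925 -0.4025  0.0771] 0.0741
    [ 0.4828 -0.4     0.0235] 0.0716
    [ 0.4696 -0.3272  0.0467] 0.0023
thick_blade scene [([175.3, 204.2], 0.39)]
thick_blade side [([306.7, 284.0], 0.66)]
    [ 0.4919 -0.2877  0.0116] 0.0003
timer scene []
timer side [([248.9, 265.3], 0.81)]
beaker scene [([195.9, 255.6], 0.8), ([165.7, 195.7], 0.29)]
beaker side [([352.1, 230.8], 0.63)]
    [ 0.7048 -0.2147 -0.0012] 0.0066
    [ 0.5863 -0.2978  0.1705] 0.0122
spare_roller scene [([350.0, 185.9], 0.51)]
spare_roller side [([164.9, 149.8], 0.59), ([311.9, 291.4], 0.39), ([243.5, 179.9], 0.23)]
    [0.4398 0.3738 0.0031] 0.0019
    [0.5484 0.027  0.0173] 0.3125
1.35
```

```bash
python3 - <<'E'
from h import *
import pickle
def look(tag,p,names):
    robot.move_pose(p,quat(0))
    pic,d,k=shot("wrist",tag)
    out={}
    for n in names:
        L=spotter.landmark_of("wrist",n)[:3]; out[n]=[(l["xy"],l["score"]) for l in L]
        print(tag,n,[(np.round(l["xy"],1).tolist(),round(l["score"],2)) for l in L])
    return k,out,d
S=["stand_hole0","blade_handle","stand","thick_blade","blade"]
P=["shoe_lug","shoe","pump"]
D={}
D["p1"]=look("p1",[0.56,0.08,0.28],P)
D["p2"]=look("p2",[0.60,0.03,0.28],P)
D["s1"]=look("s1",[0.46,-0.34,0.25],S)
D["s2"]=look("s2",[0.52,-0.37,0.25],S)
pickle.dump(D,open("d.pkl","wb"))
for a,b,N in (("p1","p2",P),("s1","s2",S)):
    for n in N:
        for x in D[a][1][n][:2]:
            for y in D[b][1][n][:2]:
                p,e=tri([ray(D[a][0],x[0]),ray(D[b][0],y[0])])
                if e<.006: print(n,p.round(4),round(e,4))
print(readout.get_state()["t"])
E
```

```text
p1 shoe_lug [([280.4, 27.2], 0.91)]
p1 shoe [([271.9, 121.0], 0.9), ([350.8, 343.7], 0.19)]
p1 pump [([266.4, 125.4], 0.95)]
p2 shoe_lug []
p2 shoe [([232.4, 69.4], 0.57)]
p2 pump [([232.4, 83.4], 0.85)]
s1 stand_hole0 [([290.8, 274.2], 0.98), ([266.3, 150.7], 0.87)]
s1 blade_handle [([268.5, 150.6], 0.8), ([167.2, 128.3], 0.55)]
s1 stand [([291.4, 244.4], 0.77), ([270.3, 126.0], 0.57)]
s1 thick_blade []
s1 blade [([178.2, 121.8], 0.87), ([267.3, 144.0], 0.82)]
s2 stand_hole0 [([240.1, 251.6], 0.93), ([213.7, 115.5], 0.91)]
s2 blade_handle [([208.9, 118.3], 0.81), ([100.5, 94.0], 0.8)]
s2 stand [([223.3, 96.4], 0.8), ([241.4, 222.5], 0.72), ([232.3, 75.5], 0.18)]
s2 thick_blade [([230.7, 73.2], 0.67)]
s2 blade [([127.5, 95.0], 0.96), ([213.9, 116.4], 0.9), ([207.5, 120.8], 0.35)]
shoe [0.5785 0.123  0.0655] 0.0004
pump [ 0.5745  0.1121 -0.0008] 0.0012
stand_hole0 [ 0.5043 -0.4752  0.0376] 0.0003
stand_hole0 [ 0.4759 -0.3247  0.0338] 0.0039
blade_handle [ 0.4756 -0.3236  0.0559] 0.0008
blade_handle [ 0.4648 -0.2954  0.2626] 0.0047
blade_handle [ 0.3812 -0.2987  0.083 ] 0.0005
stand [ 0.5057 -0.4458  0.019 ] 0.0009
stand [ 0.4819 -0.3045 -0.0238] 0.0027
blade [ 0.3702 -0.3    -0.0135] 0.0008
blade [ 0.4654 -0.2962  0.2366] 0.0044
blade [ 0.4756 -0.3238  0.0122] 0.0001
5.0333
```

```bash
python3 - <<'E'
import cv2,numpy as np
a=[cv2.imread(f"pics/{n}.png") for n in ("p1","s1","s2")]
cv2.imwrite("pics/p1x.png",cv2.resize(a[0],(768,576)))
cv2.imwrite("pics/s1x.png",cv2.resize(a[1][60:300,120:400],None,fx=2.4,fy=2.4))
cv2.imwrite("pics/s2x.png",cv2.resize(a[2][10:250,80:360],None,fx=2.4,fy=2.4))
E
```

```text
(no output)
```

View pics/p1x.png

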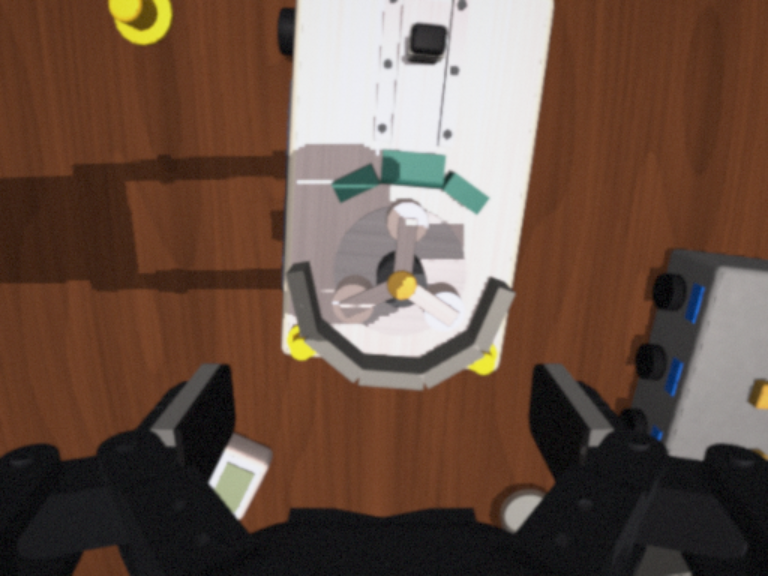

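View pics/s1x.png

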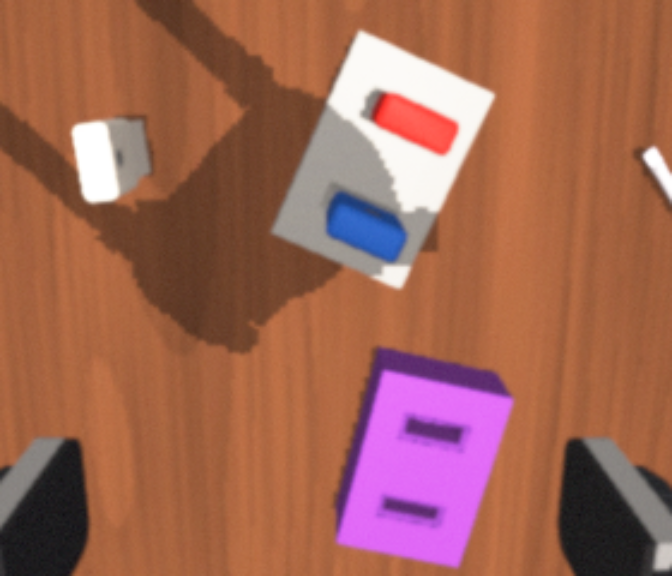

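View pics/s2x.png

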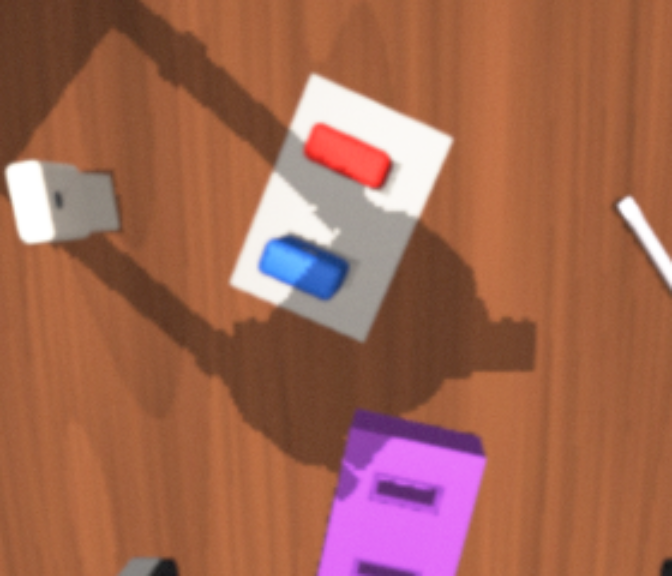

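```bash
python3 - <<'E'
from h import *
import pickle
D=pickle.load(open("d.pkl","rb"))
def yaw(a): return np.degrees(np.arctan2(a[1],a[0]))
for t,C,off in (("s1",[(360,30),(495,95),(402,290),(272,232)],(120,60)),("s2",[(312,72),(453,139),(363,342),(230,284)],(80,10))):
    k=D[t][0]
    q=[atz(ray(k,(x/2.4+off[0],y/2.4+off[1])),0.036)[:2] for x,y in C]
    q=np.array(q); print(t,q.round(4).tolist(),"c",q.mean(0).round(4),"yaw x",yaw(q[1]-q[0]),yaw(q[2]-q[3]),"y-90",yaw(q[0]-q[3])-90,yaw(q[1]-q[2])-90, np.linalg.norm(q[1]-q[0]),np.linalg.norm(q[0]-q[3]))
def cloud(t,mask):
    k,_,d=D[t]; vs,us=np.nonzero(mask&(d>0))
    u=cv2.undistortPoints(np.stack([us,vs],1)[:,None].astype(float),k["K"],k["distortion"])[:,0]
    z=d[vs,us]; P=np.c_[u*z[:,None],z]
    return P@R.from_quat(k["orientation"]).as_matrix().T+k["position"]
for t in("s1","s2"):
    im=cv2.imread(f"pics/{t}.png").astype(int); b,g,r=im[...,0],im[...,1],im[...,2]
    for nm,m in(("blue",(b>100)&(r<80)&(b-g>50)),("red",(r>150)&(g<80)&(b<80))):
        m=m.copy(); m[260:]=0
        P=cloud(t,m); top=np.percentile(P[:,2],80)
        Q=P[P[:,2]>top-.006]; rect=cv2.minAreaRect((Q[:,:2]*1000).astype(np.float32))
        print(t,nm,len(P),"top",top.round(4),rect)
for t in("p1","p2"):
    im=cv2.imread(f"pics/{t}.png").astype(int); b,g,r=im[...,0],im[...,1],im[...,2]
    m=(g-r>25)&(g>60); P=cloud(t,m); Q=P[(P[:,2]>.095)&(P[:,2]<.106)]
    print(t,"green",len(Q),np.median(Q[:,2]),Q.min(0),Q.max(0))
    m=(g<45)&(r<45)&(b<45); m[230:]=0; P=cloud(t,m); Q=P[P[:,2]>.12]
    if len(Q)>5: print("lug",len(Q),np.median(Q[:,2]),cv2.minAreaRect((Q[:,:2]*1000).astype(np.float32)))
    k=D[t][0]
k=D["p1"][0]
f=lambda x,y,z:atz(ray(k,(x/1.5,y/1.5)),z)[:2].round(4)
print("L",f(298,60,.07),f(284,352,.07),"R",f(553,0,.07),f(497,372,.07))
print("shoe",[f(*c,.1) for c in((380,182),(445,186),(383,150),(445,155))])
print("lug",[f(*c,.125) for c in((412,23),(447,26),(445,52),(411,50))])
print("roller top",f(408,216,.1))
E
```

```text
s1 [[0.4767, -0.2475], [0.5352, -0.274], [0.4972, -0.3608], [0.4384, -0.3341]] c [ 0.4869 -0.3041] yaw x -24.352118365863937 -24.41223242618537 y-90 -23.88836594614436 -23.635365268262603 0.06423952902817702 0.09468723023293328
s2 [[0.4765, -0.247], [0.5351, -0.274], [0.496, -0.3603], [0.438, -0.3344]] c [ 0.4864 -0.3039] yaw x -24.7223755914456 -24.003384181200747 y-90 -23.827726962740144 -24.38889127805345 0.06446010689235779 0.0955159492819221
s1 blue 551 top 0.0963 ((476.921142578125, -323.14825439453125), (13.681822776794434, 28.73604393005371), 66.03734588623047)
s1 red 138 top 0.0959 ((494.2502136230469, -283.25225830078125), (11.488137245178223, 27.963825225830078), 65.99482727050781)
s2 blue 372 top 0.0963 ((478.0946960449219, -323.4192199707031), (13.523162841796875, 28.103038787841797), 65.48526000976562)
s2 red 192 top 0.0962 ((495.3019714355469, -284.1338195800781), (12.331609725952148, 29.424619674682617), 65.45271301269531)
p1 green 1681 0.09889379474542148 [0.52850131 0.10585915 0.09528285] [0.6283493  0.14523654 0.10186182]
lug 102 0.12313097682537302 ((585.753173828125, 205.99740600585938), (13.446590423583984, 17.459428787231445), 87.10631561279297)
p2 green 2051 0.09895106312736485 [0.5286441  0.10637768 0.09504488] [0.62848356 0.14537786 0.10175894]
L [0.5053 0.2031] [ 0.4864 -0.0038] R [0.6716 0.242 ] [ 0.6496 -0.0204]
shoe [array([0.5594, 0.1255]), array([0.6005, 0.1231]), array([0.5612, 0.1452]), array([0.5999, 0.1423])]
lug [array([0.5768, 0.214 ]), array([0.5961, 0.2126]), array([0.5953, 0.199 ]), array([0.5765, 0.1999])]
roller top [0.5774 0.104 ]
```

```bash
python3 - <<'E'
from h import *
q=quat(np.radians(-24.1))
eoat.move_gripper(0.060,20)
robot.move_pose([0.4776,-0.3238,0.14],q)
shot("wrist","g0")
robot.movel([0.4776,-0.3238,0.052],max_speed=0.12)
s=readout.get_state(); f0=s["wrist_force"]; print(f0,s["tool_pos"])
eoat.move_gripper(0.0,20)
s=readout.get_state(); print(s["finger_gap"],s["wrist_force"]-f0,s["t"])
shot("wrist","g1"); shot("side","g1s")
E
python3 -c "
import cv2,numpy as np
cv2.imwrite('pics/gg.png',np.hstack([cv2.imread(f'pics/{n}.png')[:, 60:450] for n in('g0','g1')]))"
```

```text
[0.04030917 0.25462987 0.26096362] [ 0.47831604 -0.32446414  0.05276717]
0.029776457975488394 [ 0.28951214 -0.25037094  3.0560099 ] 7.2833
```

View pics/gg.png

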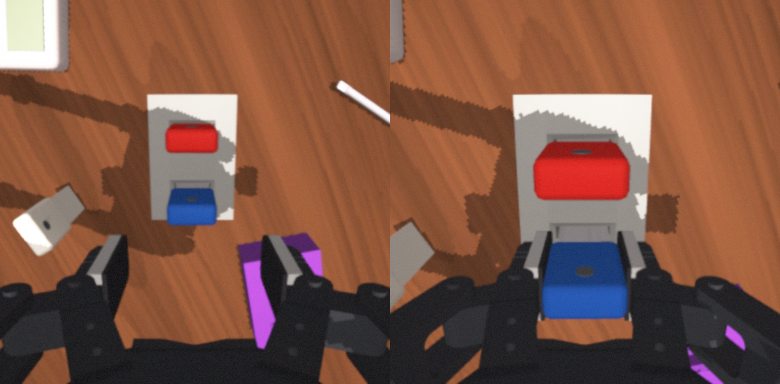

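```bash
python3 - <<'E'
from h import *
import pickle
robot.movel([0.4776,-0.3238,0.16],max_speed=0.15)
s=readout.get_state(); print(s["finger_gap"],s["wrist_force"],s["tool_pos"])
a=np.radians(-4.5); d=np.array([-np.sin(a),np.cos(a),0])
o=np.array([0.5784,0.1101,0])
D={}
for i,(off,z) in enumerate([(-0.085,.215),(-0.06,.215)]):
    robot.move_pose(o+d*off+[0,0,z],quat(a)); robot.wait(.1)
    p,dd,k=shot("wrist",f"q{i}"); D[i]=(k,dd)
    for n in("shoe_lug","shoe","pump"):
        L=spotter.landmark_of("wrist",n)[:2]; print(i,n,[(np.round(l["xy"],1).tolist(),round(l["score"],2)) for l in L])
pickle.dump(D,open("dq.pkl","wb")); print(readout.get_state()["t"],readout.get_state()["tool_pos"])
for i in (0,1): cv2.imwrite(f"pics/q{i}x.png",cv2.resize(cv2.imread(f"pics/q{i}.png")[40:270,130:390],None,fx=2.5,fy=2.5,interpolation=cv2.INTER_CUBIC))
E
```

```text
0.029880744282224085 [ 0.24304218 -0.01197132 -1.14272936] [ 0.47684935 -0.32316146  0.15882218]
0 shoe_lug []
0 shoe [([250.3, 57.6], 0.71)]
0 pump [([254.4, 76.3], 0.57)]
1 shoe_lug []
1 shoe [([252.7, 88.7], 0.56)]
1 pump [([250.0, 103.7], 0.9)]
10.4667 [0.57367078 0.04975877 0.21500169]
```

View pics/q0x.png

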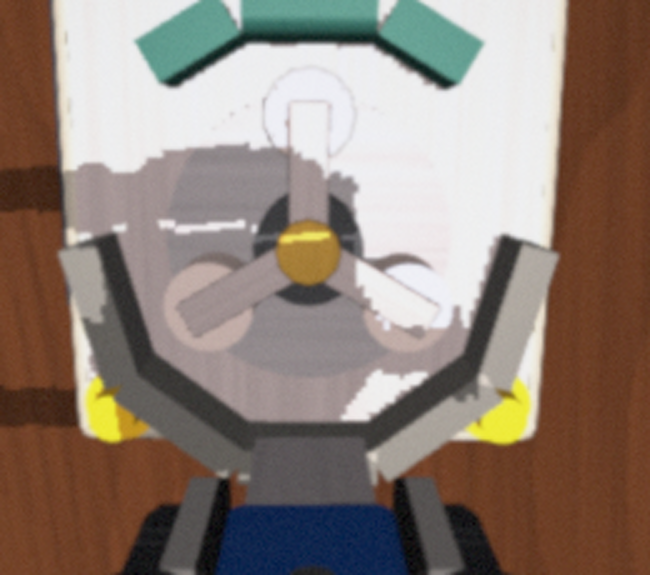

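View pics/q1x.png

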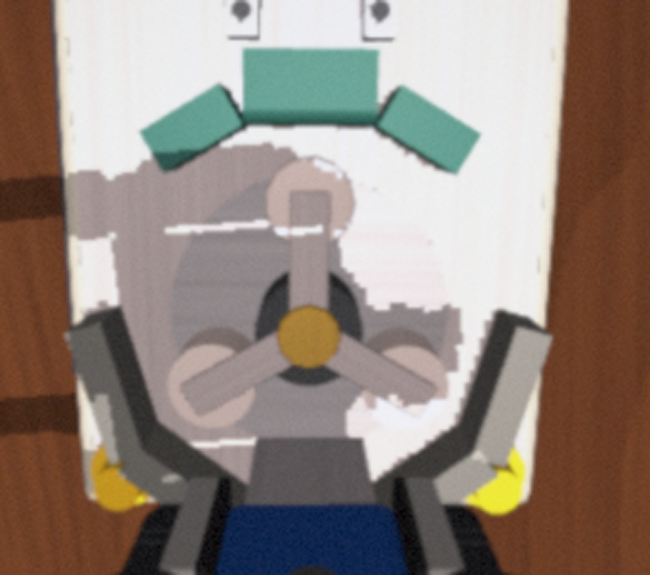

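```bash
python3 - <<'E'
from h import *
import pickle
D=pickle.load(open("dq.pkl","rb"))
a=np.radians(-4.5); dy=np.array([-np.sin(a),np.cos(a)]); dx=np.array([np.cos(a),np.sin(a)])
o=np.array([0.5784,0.1101])
def loc(p): return np.round([(p[:2]-o)@dx*1000,(p[:2]-o)@dy*1000,p[2]*1000],1)
for i,pts in((0,{"rolfront":(310,66),"rolL":(264,113),"rolR":(356,113),"shoeL":(243,25),"shoeR":(378,25),"shoebot":(310,42),"shoeLb":(240,42),"shoeRb":(380,42)}),(1,{"rolfront":(310,156),"rolL":(266,200),"rolR":(354,200),"shoetopL":(243,112),"shoetopR":(378,112),"shoebot":(310,125),"sback":(310,48)})):
    k,dd=D[i]; print(i,k["position"].round(4))
    for n,(x,y) in pts.items():
        xy=(x/2.5+130,y/2.5+40)
        print(n,"z100",loc(atz(ray(k,xy),.1)),"z97",loc(atz(ray(k,xy),.097)),"z70",loc(atz(ray(k,xy),.07)),"depthz", [ (lambda r:loc(r[0]+r[1]*dd[int(xy[1])+j,int(xy[0])]))(ray(k,xy)).tolist() for j in(-2,0,2)])
E
```

```text
0 [0.5776 0.093  0.3562]
rolfront z100 [  0.1   3.1 100. ] z97 [ 0.1  3.3 97. ] z70 [ 0.   5.4 70. ] depthz [[0.0, 5.6, 68.0], [0.1, 3.1, 98.9], [0.1, 3.0, 100.9]]
rolL z100 [-13.5 -10.2 100. ] z97 [-13.7 -10.1  97. ] z70 [-15.1  -9.4  70. ] depthz [[-13.5, -10.2, 99.0], [-13.6, -10.1, 98.0], [-13.6, -10.1, 97.5]]
rolR z100 [ 13.6 -10.2 100. ] z97 [ 13.7 -10.2  97. ] z70 [15.1 -9.4 70. ] depthz [[0.6, -17.1, 356.2], [13.6, -10.2, 98.4], [13.6, -10.2, 98.4]]
shoeL z100 [-19.2  14.6 100. ] z97 [-19.4  14.9  97. ] z70 [-21.5  18.3  70. ] depthz [[-19.4, 14.8, 98.0], [-19.3, 14.8, 98.3], [-19.7, 15.3, 93.9]]
shoeR z100 [ 19.7  14.5 100. ] z97 [19.9 14.8 97. ] z70 [21.9 18.1 70. ] depthz [[21.9, 18.1, 70.3], [21.8, 18.0, 71.0], [21.5, 17.5, 75.4]]
shoebot z100 [  0.1   9.7 100. ] z97 [ 0.1 10.1 97. ] z70 [ 0.  12.9 70. ] depthz [[0.1, 10.5, 92.9], [0.0, 11.9, 79.8], [0.0, 13.1, 68.4]]
shoeLb z100 [-20.2   9.9 100. ] z97 [-20.4  10.2  97. ] z70 [-22.6  13.   70. ] depthz [[-20.8, 10.7, 92.0], [-21.5, 11.5, 83.9], [-22.2, 12.5, 74.5]]
shoeRb z100 [ 20.3   9.8 100. ] z97 [20.6 10.1 97. ] z70
[... 426 characters left out ...]
00. ] z97 [13.2 -9.8 97. ] z70 [ 14.6 -11.8  70. ] depthz [[13.1, -9.7, 99.3], [13.1, -9.6, 99.8], [13.2, -9.8, 97.6]]
shoetopL z100 [-19.9  16.1 100. ] z97 [-20.1  16.2  97. ] z70 [-22.2  16.9  70. ] depthz [[-20.0, 16.1, 98.8], [-19.9, 16.1, 100.0], [-19.9, 16.1, 99.1]]
shoetopR z100 [ 19.9  16.1 100. ] z97 [20.1 16.2 97. ] z70 [22.2 16.9 70. ] depthz [[22.2, 16.9, 69.5], [22.1, 16.9, 70.3], [20.0, 16.1, 98.0]]
shoebot z100 [ -0.1  12.3 100. ] z97 [-0.2 12.3 97. ] z70 [-0.2 12.7 70. ] depthz [[-0.2, 12.3, 97.4], [-0.2, 12.4, 94.5], [-0.2, 12.7, 68.5]]
sback z100 [ -0.1  34.1 100. ] z97 [-0.1 34.4 97. ] z70 [-0.2 37.  70. ] depthz [[-0.2, 36.1, 79.7], [-0.1, 34.1, 99.6], [-0.1, 34.1, 99.9]]
```

```bash
cat >> h.py <<'E'
a=np.radians(-4.5); DY=np.array([-np.sin(a),np.cos(a),0]); DX=np.array([np.cos(a),np.sin(a),0]); O=np.array([0.5784,0.1101,0])
def W(x,y,z): return O+DX*x+DY*y+np.array([0,0,z])
def L(p): p=np.asarray(p)-O; return np.array([p@DX,p@DY,p[2]]).round(5)
def st(): 
    s=readout.get_state(); f=s["wrist_force"]; return L(s["tool_pos"]),np.round([f@DX,f@DY,f[2]],2),round(s["t"],2),round(s["finger_gap"],4)
E
python3 - <<'E'
from h import *
robot.move_pose(W(0,.0078,.165),quat(a)); robot.wait(.1); print(st())
shot("wrist","r0"); shot("side","r0s")
hit=robot.movel(W(0,.0078,.1115),max_speed=.04,threshold=4); print(hit,st())
robot.wait(.1); print(st()); shot("wrist","r1"); shot("side","r1s")
x=cv2.imread("pics/r1s.png")[90:230,170:330]; cv2.imwrite("pics/r1sx.png",cv2.resize(x,None,fx=4,fy=4))
E
```

```text
(array([0.00068, 0.00736, 0.16557]), array([-0.45, -0.17, -0.55]), 11.0, 0.0296)
False (array([0.00023, 0.00785, 0.11183]), array([ 0.75, -0.24, -0.4 ]), 12.58, 0.0299)
(array([0.0002 , 0.00784, 0.11179]), array([ 0.25, -0.65, -0.72]), 12.68, 0.0297)
```

View pics/r1sx.png

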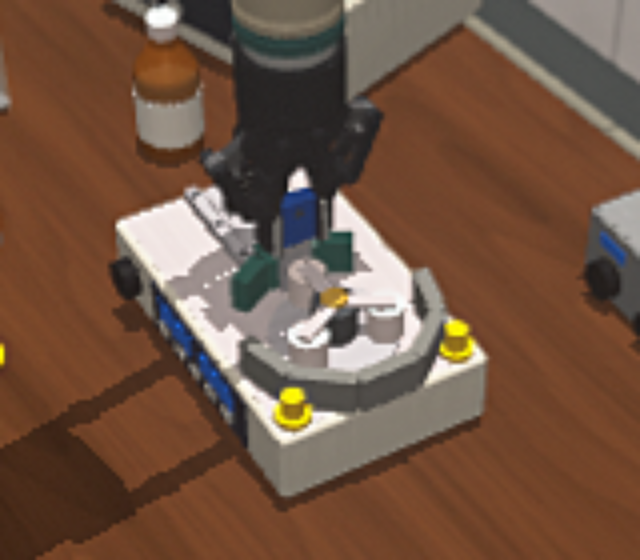

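View pics/r1.png

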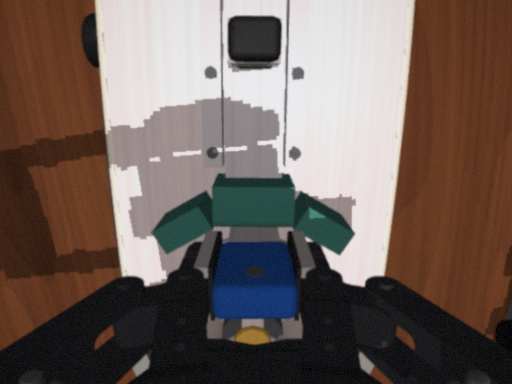

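```bash
python3 - <<'E'
from h import *
eoat.move_gripper(.05); robot.wait(.3); print(st())
shot("wrist","t0")
robot.movel(W(0,.0078,.18),max_speed=.12); robot.wait(.1)
p,d,k=shot("wrist","t1"); shot("side","t1s"); shot("scene","t1c")
print([(np.round(l["xy"],1).tolist(),round(l["score"],2)) for l in spotter.landmark_of("wrist","shoe_lug")[:2]],st())
x=cv2.imread("pics/t1s.png")[90:230,170:330]; cv2.imwrite("pics/t1sx.png",cv2.resize(x,None,fx=4,fy=4))
E
```

```text
(array([1.0000e-05, 7.8000e-03, 1.1152e-01]), array([-0.33,  0.2 ,  0.38]), 13.42, 0.0502)
[([254.5, 57.8], 0.83)] (array([-0.00034,  0.00774,  0.17925]), array([ 0.47, -0.59,  0.38]), 14.49, 0.0501)
```

View pics/t1sx.png

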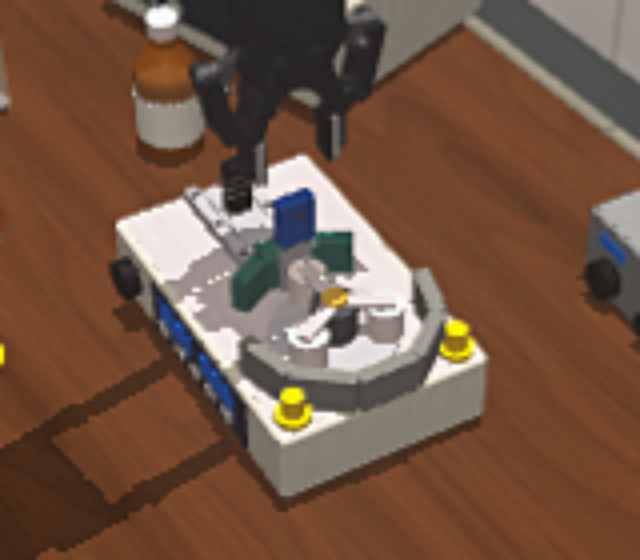

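View pics/t1.png

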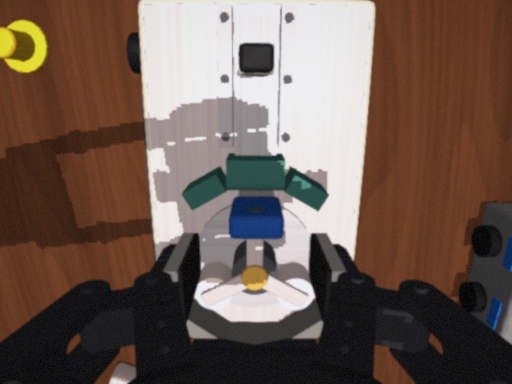

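```bash
cat >> h.py <<'E'
def fm(n=6,dt=.02):
    F=[];T=[]
    for i in range(n):
        s=readout.get_state(); f=s["wrist_force"]; F.append([f@DX,f@DY,f[2]]); T.append(L(s["tool_pos"])); robot.wait(dt)
    return np.mean(T,0).round(5),np.mean(F,0).round(2),np.std(F,0).round(2)
E
python3 - <<'E'
from h import *
Y=.0970
robot.move_pose(W(0,Y,.155),quat(a))
robot.movel(W(0,Y,.088),max_speed=.08); robot.wait(.1)
print("base",fm(10)); 
eoat.move_gripper(0.0,60); print(st()); print("grip",fm())
shot("wrist","u0")
for i in range(1,6):
    robot.movel(W(0,Y-.0005*i,.088),max_speed=.005); print(i,st()[1],fm(4,.01))
print(st())
shot("wrist","u1")
E
```

```text
base (array([0.00038, 0.09717, 0.08864]), array([-0.2 , -0.07,  0.14]), array([0.47, 0.34, 0.48]))
(array([0.0001 , 0.09704, 0.08827]), array([ 0.07, -0.55,  1.7 ]), 16.58, 0.0196)
grip (array([0.00013, 0.09704, 0.08826]), array([-0.3 , -0.36,  1.93]), array([0.35, 0.18, 0.5 ]))
1 [0.33 1.91 3.45] (array([0.00013, 0.09704, 0.08826]), array([-0.16,  2.19,  3.01]), array([0.31, 0.53, 0.31]))
2 [0.26 5.21 3.93] (array([0.00014, 0.09704, 0.08826]), array([-0.27,  4.88,  3.67]), array([0.37, 0.41, 0.28]))
3 [0.38 6.24 3.63] (array([0.00015, 0.09704, 0.08827]), array([-0.72,  6.38,  3.22]), array([0.72, 0.11, 0.37]))
4 [-1.19  7.89  4.26] (array([0.00015, 0.09705, 0.08828]), array([-0.81,  8.06,  3.44]), array([0.45, 0.37, 0.49]))
5 [-0.25  9.66  3.34] (array([0.00015, 0.097  , 0.08828]), array([-0.49,  9.17,  3.  ]), array([0.76, 0.32, 0.66]))
(array([0.00014, 0.09698, 0.08829]), array([-0.31,  8.9 ,  2.58]), 18.15, 0.0195)
```

View pics/u1.png

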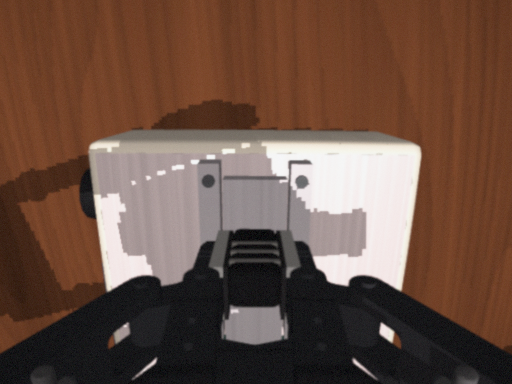

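```bash
python3 - <<'E'
from h import *
Y=.0970
c=.0025
log=[]
while c<.0115:
    c+=.0005
    robot.movel(W(0,Y-c,.088),max_speed=.005); t,f,s=fm(4,.02); log.append((c,t[1],f[1]))
    print(round(c*1e3,2),round((.09704-t[1])*1e3,3),f)
    if f[1]>12 : break
print(st())
E
```

```text
3.0 0.34 [-0.33  9.44  2.49]
3.5 0.77 [-0.44 10.14  2.68]
4.0 1.27 [-0.97  9.81  2.4 ]
4.5 1.77 [-0.57 10.16  2.52]
5.0 2.26 [-0.01  9.68  2.75]
5.5 2.71 [-0.85  9.73  2.66]
6.0 3.04 [-0.92 10.23  2.43]
6.5 3.55 [-1.05 10.57  3.29]
7.0 4.03 [-0.61  9.97  2.27]
7.5 4.54 [-0.54 10.7   2.98]
8.0 5.03 [-0.69 10.13  2.65]
8.5 5.15 [-0.35 11.47  2.03]
9.0 5.22 [-0.96 12.6   1.95]
(array([0.0001 , 0.09183, 0.08829]), array([-0.3 , 12.81,  1.62]), 22.32, 0.0195)
```

```bash
python3 - <<'E'
from h import *
Y=.0970
c=.0090
while c<.0115:
    c+=.00035
    robot.movel(W(0,Y-c,.088),max_speed=.005); t,f,s=fm(8,.02)
    print(round(c*1e3,2),round((.09704-t[1])*1e3,3),f)
    if f[1]>14.7 : break
print(st())
E
```

```text
9.35 5.24 [-0.5  13.64  1.98]
9.7 5.28 [-0.48 14.42  1.94]
10.05 5.32 [-0.63 15.36  1.86]
(array([0.00015, 0.09173, 0.08832]), array([-0.42, 15.5 ,  3.02]), 23.47, 0.0192)
```

```bash
python3 - <<'E'
from h import *
for i in range(2):
    robot.wait(.2);t,f,s=fm(10,.01); print(round((.09704-t[1])*1e3,3),f)
shot("wrist","v0")
print(st())
E
```

```text
5.31 [-0.43 15.17  1.93]
5.32 [-0.65 15.13  1.85]
(array([0.00012, 0.09173, 0.08829]), array([-0.77, 14.83,  1.81]), 24.08, 0.019)
```

```bash
python3 - <<'E'
from h import *
eoat.move_gripper(.045); robot.wait(.3); print(st(),fm(8))
y=st()[0][1]
robot.movel(W(0,.092,.19),max_speed=.15)
robot.move_pose(W(0,.0,.20),quat(a)); robot.wait(.1)
shot("wrist","w0"); shot("side","w0s")
D=cv2.imread("pics/w0.png")[40:270,130:390]; cv2.imwrite("pics/w0x.png",cv2.resize(D,None,fx=2.5,fy=2.5))
x=cv2.imread("pics/w0s.png")[90:230,170:330]; cv2.imwrite("pics/w0sx.png",cv2.resize(x,None,fx=4,fy=4))
print(st())
E
```

```text
(array([5.000e-05, 8.672e-02, 8.799e-02]), array([-0.52, -0.59,  0.41]), 24.75, 0.0446) (array([4.000e-05, 8.680e-02, 8.801e-02]), array([-0.3 , -0.22,  0.32]), array([0.44, 0.61, 0.32]))
(array([-0.00028,  0.00088,  0.19936]), array([-0.11, -0.16, -0.03]), 26.38, 0.0447)
```

View pics/w0x.png

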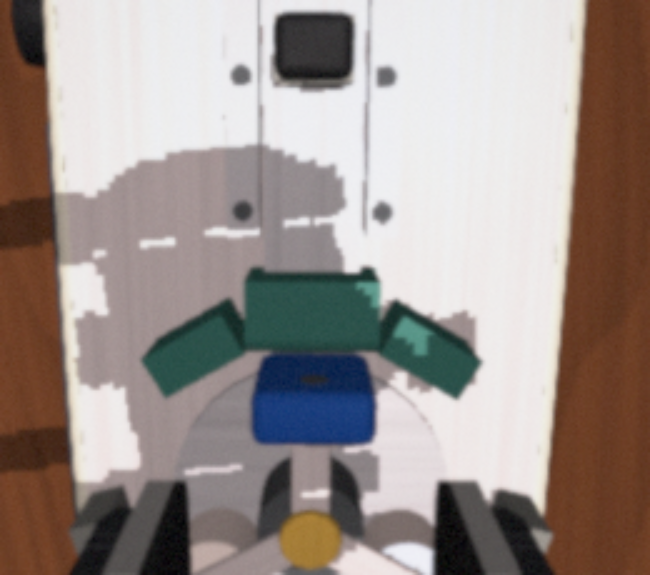

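View pics/w0sx.png

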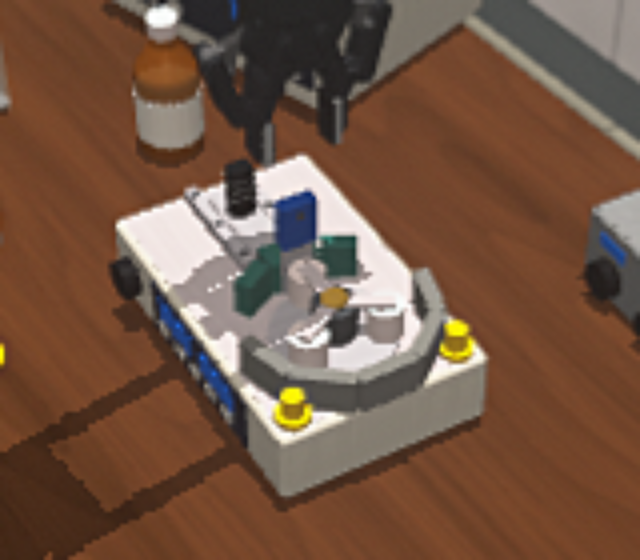

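```bash
python3 - <<'E'
from h import *
k=viewer.get_calibration("wrist")
for xy in((255,395),(374,393),(374,440),(253,440),(313,357)):
    print(L(atz(ray(k,(xy[0]/2.5+130,xy[1]/2.5+40)),.155)))
print(L(atz(ray(k,(313/2.5+130,15/2.5+40)),.125)),L(atz(ray(k,(313/2.5+130,75/2.5+40)),.125)))
E
```

```text
[-0.01314  0.01221  0.155  ]
[0.01447 0.01273 0.155  ]
[0.01473 0.00113 0.155  ]
[-0.01381  0.00109  0.155  ]
[0.00031 0.02134 0.155  ]
[0.00023 0.09914 0.125  ] [0.00025 0.08508 0.125  ]
```

```bash
python3 - <<'E'
from h import *
eoat.move_gripper(.06)
robot.move_pose(W(.0004,.0056,.18),quat(a))
robot.movel(W(.0004,.0056,.112),max_speed=.08); robot.wait(.15)
b=fm(10); print("base",b)
eoat.move_gripper(0,30); print("grip",fm(6),st()[3])
shot("wrist","x0")
for i in range(1,8):
    robot.movel(W(.0004,.0056,.112+.003*i),max_speed=.02); s=st(); print(i,s[0],s[1],s[2],fm(3,.01)[1])
E
```

```text
base (array([0.00072, 0.00566, 0.11254]), array([ 0.27, -0.07,  0.15]), array([0.66, 0.56, 0.39]))
grip (array([0.00029, 0.0056 , 0.11212]), array([-0.7 , -0.14,  1.61]), array([0.2 , 0.57, 0.52])) 0.0299
1 [-6.000e-05  5.580e-03  1.143e-01] [ 0.15  0.42 -5.06] 29.06 [ 0.03  0.45 -4.93]
2 [-0.00019  0.00558  0.11778] [-0.99  0.51 -6.01] 29.38 [-0.67  0.49 -6.42]
3 [0.00015 0.00562 0.12137] [-1.29  0.15 -3.57] 29.71 [-1.39  0.42 -3.46]
4 [0.00049 0.0056  0.12446] [-2.04  0.86 -4.3 ] 30.03 [-2.    0.15 -3.51]
5 [0.00072 0.00563 0.12744] [-0.47  0.16 -2.92] 30.36 [-0.75  0.2  -2.64]
6 [0.00068 0.00563 0.13038] [-0.91  0.62 -3.02] 30.68 [-1.3   0.58 -2.89]
7 [0.00053 0.00563 0.13334] [-0.77 -0.18 -2.34] 31.01 [-0.68  0.43 -2.51]
```

```bash
python3 - <<'E'
from h import *
shot("wrist","y0"); shot("side","y0s")
x=cv2.imread("pics/y0s.png")[90:230,170:330]; y=cv2.imread("pics/y0.png")
cv2.imwrite("pics/y0x.png",np.hstack([cv2.resize(x,(439,384)),y[:,130:390]])); print(st(),fm(10))
E
```

```text
(array([0.00054, 0.00561, 0.13334]), array([-0.39, -0.14, -1.75]), 31.13, 0.0298) (array([0.00054, 0.00561, 0.13333]), array([-0.88, -0.04, -1.41]), array([0.39, 0.63, 0.56]))
```

View pics/y0x.png

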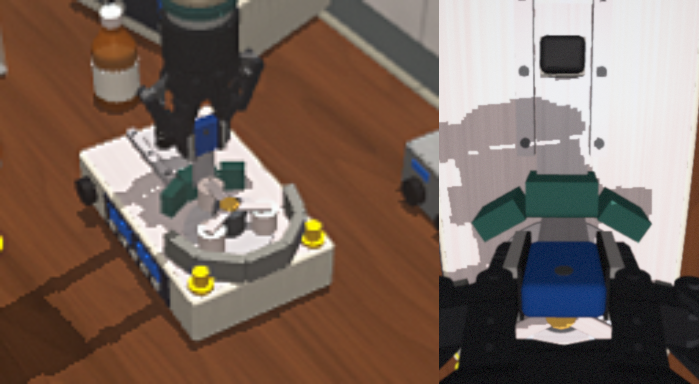

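```bash
python3 - <<'E'
from h import *
robot.movel(W(.0005,.0056,.20),max_speed=.08)
robot.wait(.1); print(st())
shot("wrist","z0")
q=quat(np.radians(-24.1))
robot.move_pose([0.4777,-0.3240,0.17],q); robot.wait(.2)
print(readout.get_state()["tool_pos"],st()[3])
shot("wrist","z1"); shot("side","z1s"); shot("scene","z1c")
x=cv2.imread("pics/z1s.png")[180:330,230:390]; y=cv2.imread("pics/z1.png")
cv2.imwrite("pics/z1x.png",np.hstack([cv2.resize(x,(410,384)),y[:,60:440]])); print(st())
x=cv2.imread("pics/z0.png"); cv2.imwrite("pics/z0x.png",cv2.resize(x,(700,525)))
E
```

```text
(array([2.0000e-05, 5.5200e-03, 1.9918e-01]), array([-0.35, -0.44, -0.98]), 32.39, 0.0297)
[ 0.47828975 -0.32313093  0.17009308] 0.0296
(array([-0.06604, -0.44016,  0.17005]), array([-0.45, -0.55, -1.09]), 34.45, 0.0298)
```

View pics/z1x.png

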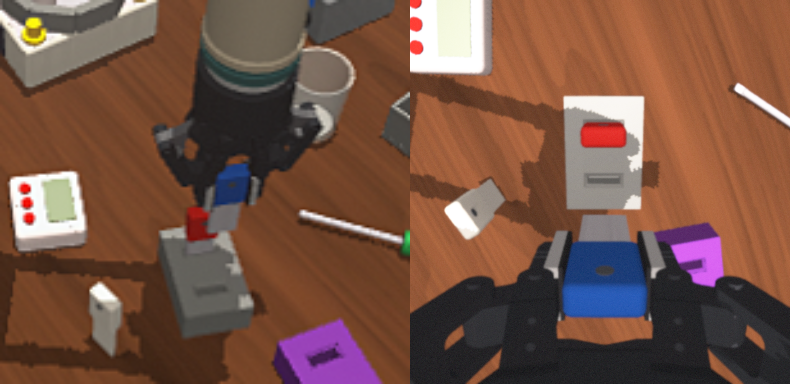

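View pics/z0x.png

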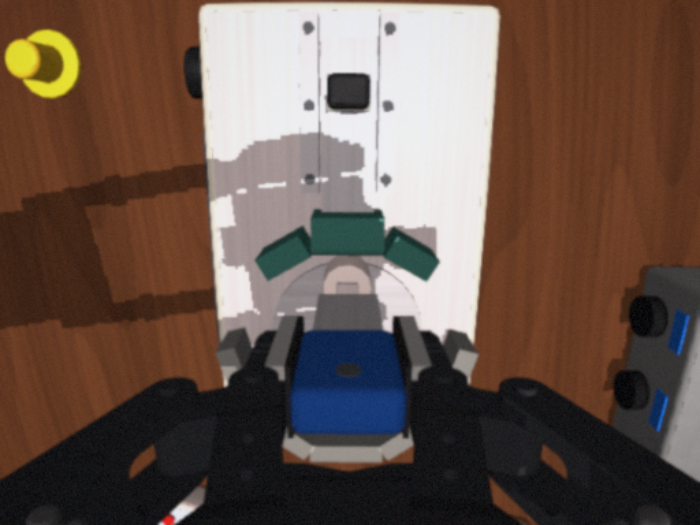

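```bash
python3 - <<'E'
from h import *
k=viewer.get_calibration("wrist"); y=np.radians(-24.1); ex=np.array([np.cos(y),np.sin(y),0]); ey=np.array([-np.sin(y),np.cos(y),0])
t=np.array(readout.get_state()["tool_pos"]); print(t)
h=atz(ray(k,(253,180)),.036); b=atz(ray(k,(254,215)),.128)
for n,p in(("hole",h),("edge",b),("nominal",np.array([.4777,-.3241,0]))): print(n,p.round(4),"rel tcp",round((p-t)@ex,4),round((p-t)@ey,4))
im=cv2.imread("pics/z1.png"); cv2.imwrite("pics/z1c_.png",cv2.resize(im[160:250,200:310],None,fx=6,fy=6))
E
```

```text
[ 0.47803155 -0.32352184  0.17005408]
hole [ 0.4768 -0.3237  0.036 ] rel tcp -0.001 -0.0006
edge [ 0.4786 -0.3219  0.128 ] rel tcp -0.0001 0.0017
nominal [ 0.4777 -0.3241  0.    ] rel tcp -0.0001 -0.0007
```

View pics/z1c_.png

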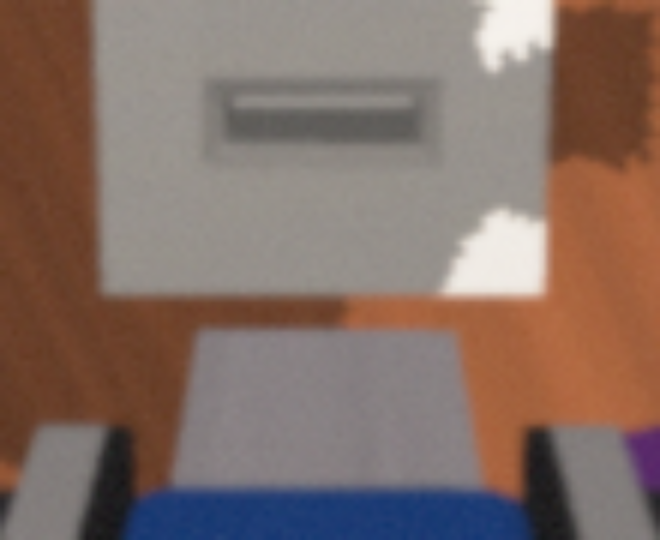

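```bash
python3 - <<'E'
from h import *
q=quat(np.radians(-24.1))
T=[0.4774,-0.3239]
robot.movel(T+[.085],ori=q,max_speed=.08); print(st())
hit=robot.movel(T+[.053],max_speed=.03,threshold=6); print(hit,readout.get_state()["tool_pos"],st()); 
shot("wrist","aa0"); shot("side","aa0s")
x=cv2.imread("pics/aa0s.png")[180:330,230:390]; y=cv2.imread("pics/aa0.png")
cv2.imwrite("pics/aax.png",np.hstack([cv2.resize(x,(410,384)),y[:,60:440]]))
E
```

```text
(array([-0.06622, -0.44088,  0.08558]), array([-0.58,  0.29, -0.74]), 35.67, 0.0295)
True [ 0.47717187 -0.32372959  0.05415015] (array([-0.06688, -0.44043,  0.05415]), array([ 0.09, -0.21,  5.21]), 36.63, 0.0294)
```

View pics/aax.png

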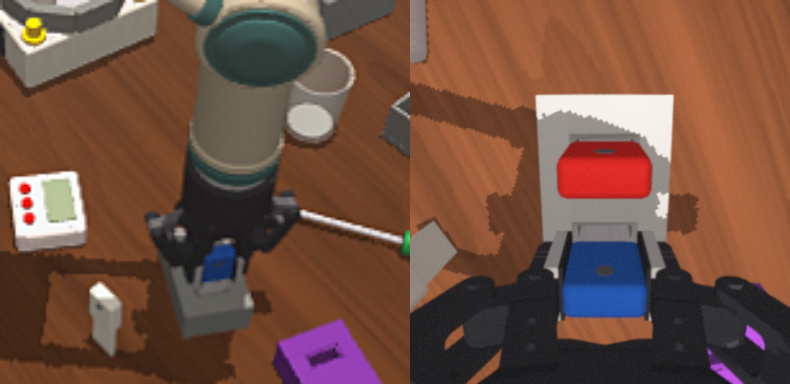

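Contact at TCP z = 0.0542 m, as expected with the blade seated on the slot floor (0.054). Release, retreat and check.

```bash
python3 - <<'E'
from h import *
eoat.move_gripper(.055); robot.wait(.2)
robot.movel([.4774,-.3239,.17],max_speed=.12)
robot.move_pose([0.46,-0.36,0.25],quat(0)); robot.wait(.1)
p,d,k=shot("wrist","bb"); shot("side","bbs"); shot("scene","bbc")
im=p[...,::-1].astype(int); b,g,r=im[...,0],im[...,1],im[...,2]
for nm,m in(("blue",(b>100)&(r<80)&(b-g>50)),("red",(r>150)&(g<80)&(b<80))):
    m=m.copy(); m[250:]=0; vs,us=np.nonzero(m&(d>0))
    u=cv2.undistortPoints(np.stack([us,vs],1)[:,None].astype(float),k["K"],k["distortion"])[:,0]; z=d[vs,us]
    P=np.c_[u*z[:,None],z]@R.from_quat(k["orientation"]).as_matrix().T+k["position"]
    top=np.percentile(P[:,2],80); Q=P[P[:,2]>top-.006]; print(nm,top,cv2.minAreaRect((Q[:,:2]*1000).astype(np.float32)))
x=cv2.imread("pics/bbs.png")[80:340,150:400]; y=cv2.imread("pics/bb.png")
cv2.imwrite("pics/bbx.png",np.hstack([cv2.resize(x,(384,400)),cv2.resize(y[:,60:440],(380,400))])); print(st())
E
```

```text
blue 0.09628443918828981 ((476.3277587890625, -323.34283447265625), (13.585250854492188, 28.40838050842285), 64.88268280029297)
red 0.09593961877045255 ((493.79437255859375, -283.97265625), (12.936351776123047, 28.765750885009766), 66.08930206298828)
(array([-0.0815 , -0.47695,  0.24837]), array([ 0.16,  0.64, -0.13]), 39.22, 0.0551)
```

View pics/bbx.png

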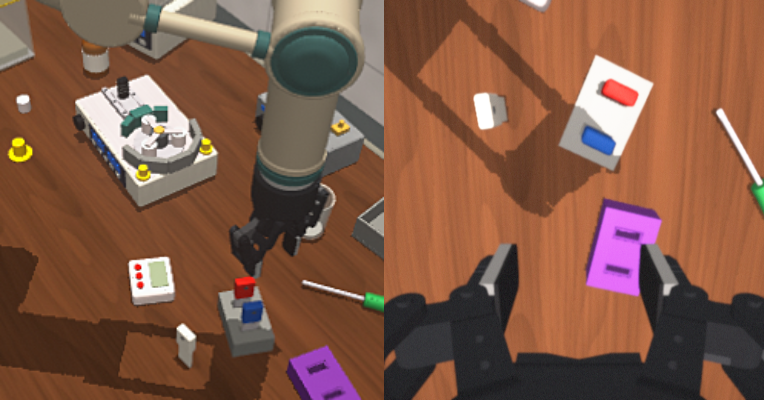

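```bash
python3 -c "
from rig import ticket
ticket.hand_in()"
```

```text
the job is handed in; nothing more can be done
```

I set the gap, drew the blade and put it back in slot 0, and handed the job in at about 39 s of the 72 s allowed. No verdict came back. The drag reading was right at first but fell off higher up, so I can't call it steady.

- **Blade in the gap:** it stood upright in the roughly 9 mm gap and leaned slightly once let go.
- **Setting the nip:** I closed the shoe by its lug by 5.3 mm. The lug took about 10.2 N while free and 15.2 N at the end, so I put the nip at about 5 N.
- **Drawing the blade:** the upward pull gave a drag of about 5.7 N at first.
- **After the draw:** the blue blade's handle top is at 96.3 mm, the same height as at the start. It sits about 1.5 mm from the measured middle of the slot and is released. The red blade shows no measurable move, and in the last picture the other things look where they were.

**Checks that disagreed:**
- **Travel against force:** from first touch the shoe moved only about 0.3 mm. At 10 N per mm that would be a nip of about 3 N, not 5. I went by the force reading; both values are within the 3 to 7 N range.
- **Drag further up:** readings taken at the pauses fell to about 1.5–3 N as less of the tongue stayed in the gap. The arm also eased at each stop, which may account for part of that.

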